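# Count to the third gap and push the canister home

## Robot

A 6-joint arm with a two-finger parallel gripper is mounted at the origin on the work surface. World frame = base frame: x ahead of the robot, y to its left, z up, the work surface at z = 0. Lengths are in mm, angles in rad, forces in N, time in s.
With the tool pointing down it reaches from about 400 to 925 mm from the base axis. Payload 12.5 kg.
Tool frame: the origin (TCP) lies at the very end of the fingers, on their centre line; the grasp point (between the pads) lies 19 mm behind it; z points along the fingers, y is the direction in which the jaws open and shut (so a half turn about z gives the same grasp; the last joint's range is limited). The gripper opens to 95 mm and grips with 3 to 60 N. Pads are 20 mm wide; open, the fingers measure 119 mm over their backs; the gripper's body (75 mm by 180 mm) begins 59 mm behind the grasp point.
Start: joints at [-1.451, 0.491, 1.559, -0, 1.092, -0.106], TCP at [139.951, -609.151, 179.061] pointing down, gripper open.
Joint ranges: [-3.1, 3.1], [-0.84, 2.19], [0.05, 2.79], [-1.13, 4.28], [0.06, 2.93], [-2.69, 2.69]. Speed limits (rad/s): [2.22, 2.22, 2.79, 3.14, 3.14, 3.14].

## Interface

Orientations are given as [roll, pitch, yaw] about the fixed x, y, z axes, in that order (R = Rz(yaw) Ry(pitch) Rx(roll)).
In Python, from cell import env gives the robot as it stands.
- The arm moves only by the shell command python3 -m pendant 'ROWS'. ROWS is JSON, a list that holds one entry, the list of rows, each a list of 5 numbers: the opening, from 0 (shut) to 1 (fully open), then the shift along the tool's x, y, z in m, then the turn about the tool's z in rad. A call has exactly 8 rows; each row is the pose to reach, as a shift and turn from the pose commanded when the call began, along the tool's axes at that moment; what a row does not reach only later rows make up. A row lasts 1/10 s, in which the tool goes at most 50 mm and 8.59 degrees, less where a joint would pass 70% of its speed; a pose out of reach is approached as far as the arm can. A call with a gripper value outside its range is refused whole. The fingers move at their own pace and stop on an object; the grip force is fixed at half the most. Time passes only in rows, so rows that repeat a pose let the fingers close, or fill a call up. It gives the time, the measured TCP pose, the force and the opening at its end, in the units of the state.
- env.state(): the state, without advancing time (a new reading comes with each control period).
- env.read_camera(name): name is "side" or "top" or "wrist"; returns a dict with "image" (400x640x3 uint8, blue, green, red), "range_z" (400x640 float32, mm along the optical axis (not along the pixel's ray), 0 where there is no reading), "fx", "fy", "cx", "cy" (pixels), "dist" ([k1, k2, p1, p2, k3] as OpenCV has them; the pictures are not rectified), "rvec" (rotation vector, rad) and "tvec" (3), from world to camera coordinates, as OpenCV has them; the wrist camera has in their place "tool_from_camera" (4x4, takes a point from camera to tool coordinates, whose origin is the TCP and whose axes are the flange's). Camera axes: x right, y down, z forward; pixel columns grow to the right and rows downward; lengths in mm; the calibration is good to about 2 mm. A picture is of the moment at which its call begins: read the wrist's pose just before it.
- env.job_done(): hands the job in, once; it reports no verdict.
The state is a dict: "t": time; "joints": joint angles; "qvel": joint speeds; "tau": joint torques, N m; "eef_pos": TCP position; "tcp_rot": TCP orientation; "ft_force": force on the tool from outside, world axes, zero at the start; "moment": the same for the moment, N m; "opening": opening from 0.0 (shut) to 1.0 (fully open).
Only numpy, scipy, OpenCV 4.12 (cv2) and the standard library are available. Lean on these libraries where they do the work, as an engineer would, in place of code of your own. Each camera call takes 0.05 s, during which the arm holds its last target. There are 200 camera calls.

## Task

Find the canister's place in the wire rack by touch: starting at the end nearest the hot plate, run one fingertip along the rail at the back, touching it above the first, then the second, then the third gap (a gap that already holds something counts too) and no further. Then gently push the steel flip-top canister along the counter into that third gap until it stands fully home against the back, and draw the hand away. Only push the canister, never pick it up or tip it over; do not shove the rack out of place, touch the hot plate or disturb the bowl, tub or spatula.

Things in the scene. Friction and masses are not known exactly. Their poses are not given: they have to be found in the camera images.
- rack: loose steel wire rack, 1.3 kg (slides if shoved), 426 long, 106 deep, 80 mm high. Origin: middle of its footprint, on the counter; x to its closed back (away from the robot), y along it. 7 hoops of 6 mm wire, front ends at x = -53 mm and 47 mm high, make 6 gaps open in front and at the counter, 64 mm clear, centred at y = 175, 105, 35, -35, -105, -175 mm
- rack_stop (a point): middle of the front face of the wires that close the gaps at the back, 30 mm above the counter, at rack x = +43 mm. A canister fully home touches it and has its axis 27 mm in front of it, at rack x = +16 mm
- rail_a: length of the flat level rail along the rack's back (rack x = +46 mm), above the first gap counted from the rack's +y end: 50 mm long, 20 mm wide, origin at its centre, top face 2 mm higher (80 mm above the counter). A flush plain joint 20 mm long parts it from the next length
- rail_b: length of the flat level rail along the rack's back (rack x = +46 mm), above the second gap counted from the rack's +y end: 50 mm long, 20 mm wide, origin at its centre, top face 2 mm higher (80 mm above the counter). A flush plain joint 20 mm long parts it from the next length
- rail_c: length of the flat level rail along the rack's back (rack x = +46 mm), above the third gap counted from the rack's +y end: 50 mm long, 20 mm wide, origin at its centre, top face 2 mm higher (80 mm above the counter). A flush plain joint 20 mm long parts it from the next length
- rail_d: length of the flat level rail along the rack's back (rack x = +46 mm), above the fourth gap counted from the rack's +y end: 50 mm long, 20 mm wide, origin at its centre, top face 2 mm higher (80 mm above the counter). A flush plain joint 20 mm long parts it from the next length
- rail_e: length of the flat level rail along the rack's back (rack x = +46 mm), above the fifth gap counted from the rack's +y end: 50 mm long, 20 mm wide, origin at its centre, top face 2 mm higher (80 mm above the counter). A flush plain joint 20 mm long parts it from the next length
- rail_f: length of the flat level rail along the rack's back (rack x = +46 mm), above the sixth gap counted from the rack's +y end: 50 mm long, 20 mm wide, origin at its centre, top face 2 mm higher (80 mm above the counter). A flush plain joint 20 mm long parts it from the next length
- canister: upright round steel canister with an orange flip-top lid, 54 mm across, 68 mm high, 0.2 to 0.4 kg, loose on the counter in front of the rack. Origin: centre of its underside, z up. It slides upright when pushed below half height
- hotplate: white electric hot plate with a black cast-iron disc, 240 mm square, 70 mm high with a knob facing the robot, fixed; it stands beyond the left (+y) or the right (-y) end of the rack. Origin: centre of its underside
- bowl: yellow melamine bowl, 150 mm across, 60 mm high, beyond the other end of the rack. Origin: centre of its underside
- tub: sealed clear plastic tub with a blue lid, 60 x 56 mm, 58 mm high, standing in the endmost gap at the rack's +y end. Origin: centre of its underside
- spatula: wooden spatula, 295 mm long, 58 mm wide, 8 mm thick, flat on the counter behind the rack, roughly along y. Origin: on its underside, about mid-length
There are look-alikes about, which are no part of the job. Several things have the shape of the canister; the one meant has the colours described above.

How it is judged:
By the outcome, as a careful person would: the job done as asked, in the order asked, and still so for the second after the job is handed in, with the robot touching nothing.
It also fails if it takes over 67 s, if anything falls off the work surface, if the arm or the gripper's body presses on something with over 40 N, if the wrist force passes 120 N, or if a joint passes its speed limit or range.

## Working session

There is one attempt and no reset: what is moved stays moved. The work goes in short steps, Python scripts to look and compute and a shell command to move; the robot and the scene stay as the last step left them, time stands still between calls to the robot, and variables do not carry over. Pictures are saved under pics/ and viewed, about 8 in all and at most 12, crops included, and the job is handed in when it is done.

```bash
mkdir -p pics; ls; cat > h.py <<'E'
import numpy as np, cv2
from cell import env
def cloud(c):
    K=np.array([[c['fx'],0,c['cx']],[0,c['fy'],c['cy']],[0,0,1]]);z=c['range_z']
    v,u=np.mgrid[0:z.shape[0],0:z.shape[1]]
    p=cv2.undistortPoints(np.stack([u,v],-1).reshape(-1,1,2).astype(np.float64),K,np.array(c['dist'])).reshape(*z.shape,2)
    P=np.dstack([p*z[...,None],z])
    if 'rvec' in c:
        R=cv2.Rodrigues(np.array(c['rvec'],float))[0]
        W=(P-np.array(c['tvec']).ravel())@R
    else:
        from scipy.spatial.transform import Rotation as Ro
        s=c['st'];T=np.array(c['tool_from_camera']);Q=P@T[:3,:3].T+T[:3,3]
        W=Q@Ro.from_euler('xyz',s['tcp_rot']).as_matrix().T+np.array(s['eef_pos'])
    W[z==0]=np.nan
    return W
def cam(n):
    s=env.state();c=env.read_camera(n);c['st']=s;return c
E
python3 - <<'E'
from h import *
s=env.state();print(s)
for n in('top','side'):
    c=cam(n);cv2.imwrite(f'pics/{n}0.png',c['image']);np.savez(f'{n}0.npz',im=c['image'],W=cloud(c))
E
```

```text
pics
{'t': 0.0, 'joints': array([-1.45058453e+00,  4.91546954e-01,  1.55945694e+00, -1.85146355e-05,
        1.09167870e+00, -1.05602568e-01]), 'qvel': array([-1.85223280e-04,  5.99831043e-04,  1.56398339e-03,  3.27522409e-05,
       -9.01567720e-04, -1.44758549e-03]), 'tau': array([-6.88148521e-04, -6.12652016e+01, -2.58184129e+01,  6.91295508e-02,
        4.83474950e-02, -8.56953011e-05]), 'eef_pos': array([ 139.91928234, -608.84808585,  178.46701764]), 'tcp_rot': array([-3.14050705e+00, -9.85577490e-05,  2.25822858e-01]), 'ft_force': array([1.26105716, 0.64857392, 0.26329937]), 'moment': array([ 0.01909773,  0.03605341, -0.00678916]), 'opening': 0.9975748037197969}
```

View pics/top0.png

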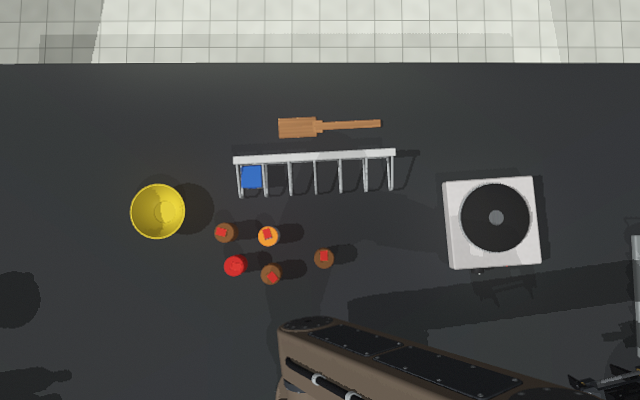

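View pics/side0.png

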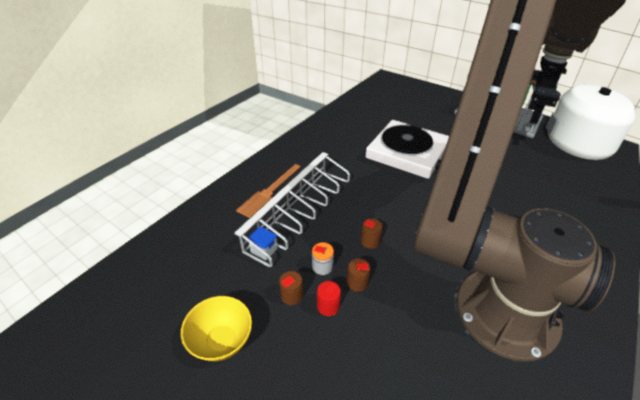

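Top image: the robot looks up the picture, so +x is up and +y is left. The hot plate is on the right (495,220), so the count runs from the rack's right (-y) end: rails f, e, d. The third gap is at rack y = -35, near pixel (328,180).

Could be taken for the canister:
- (268,236): orange top, steel body
- (234,266): all red
- (224,233), (270,275), (323,258): brown

By the description it is the one at (268,236).

```bash
python3 - <<'E'
from h import *
d=np.load('top0.npz');W=d['W'];im=d['im'];x,y,z=W[...,0],W[...,1],W[...,2]
v,u=np.mgrid[0:400,0:640]
print('counter z',np.nanmedian(z[280:300,100:200]), 'corner',W[100,300],W[100,500])
m=(z>72)&(z<90)&(v>140)&(v<200)&(u>220)&(u<410)
P=W[m];print('rail',m.sum(),np.median(P,0),P.min(0),P.max(0))
r=cv2.minAreaRect(P[:,:2].astype(np.float32));print(r,cv2.boxPoints(r).round(1))
# white rack mask by colour
for n,(a,b) in dict(can=(268,236),red=(234,266),b1=(224,233),b2=(270,275),b3=(323,258)).items():
    s=(abs(u-a)<16)&(abs(v-b)<16)&(z>55)&(z<85)
    (c,rad)=cv2.minEnclosingCircle(W[s][:,:2].astype(np.float32));print(n,s.sum(),np.round(c,1),round(rad,1),np.median(z[s]).round(1))
for n,(a,b,w,lo) in dict(tub=(252,177,12,50),hot=(490,222,55,50),bowl=(157,210,35,40)).items():
    s=(abs(u-a)<w)&(abs(v-b)<w)&(z>lo)&(z<80)
    r=cv2.minAreaRect(W[s][:,:2].astype(np.float32));print(n,np.round(r[0],1),np.round(r[1],1),round(r[2],1),W[s].min(0).round(),W[s].max(0).round())
a=np.hstack([cv2.resize(im[130:290,200:420],None,fx=3.5,fy=3.5,interpolation=cv2.INTER_CUBIC)])
cv2.imwrite('pics/crop1.png',a)
E
```

```text
counter z -0.1948716262083193 corner [838.90249416  60.33390364   2.38633524] [ 839.46942127 -521.28261737    1.36025401]
rail 1278 [660.81490068  21.52696946  79.27300204] [ 629.81475508 -196.47177646   72.01296563] [680.61152122 237.09747943  86.49484079]
((654.34912109375, 19.606658935546875), (34.17143630981445, 433.8211669921875), 3.1073999404907227) [[ 625.5  235.3]
 [ 649.  -197.9]
 [ 683.2 -196.1]
 [ 659.7  237.1]]
can 310 [446.8 144. ] 26.5 66.0
red 318 [367.2 234.5] 26.3 65.5
b1 316 [456.  261.6] 26.5 65.9
b2 319 [344.6 135.9] 26.5 65.9
b3 313 [387.4  -6.2] 26.3 65.7
tub [607.7 187.7] [62.5 60.9] 89.8 [577. 156.  50.] [638. 219.  73.]
hot [ 479.2 -467.6] [250.5 242.1] 3.9 [ 351. -595.   50.] [ 611. -339.   76.]
bowl [514.4 443.9] [148.1 146.8] 89.5 [441. 370.  40.] [588. 518.  65.]
```

View pics/crop1.png

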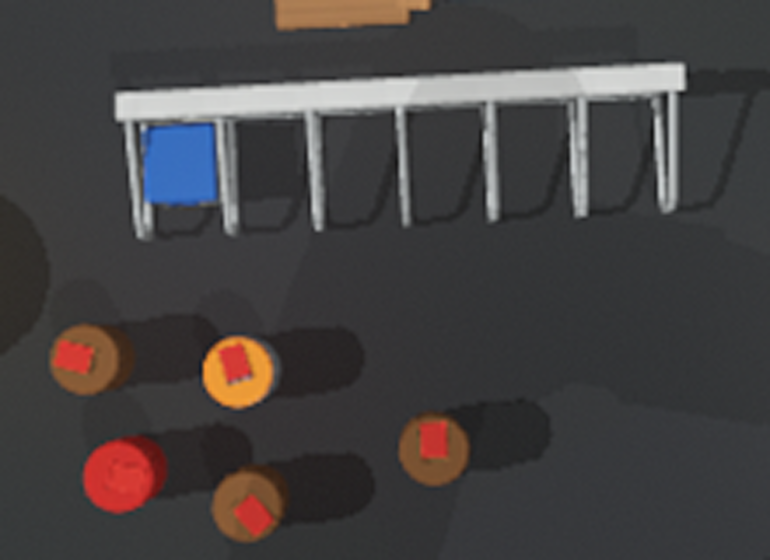

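The crop confirms the canister: orange lid with a red flap and a steel side showing, at crop (238,372), which is (268,236) in the full picture. Measured diameter 53 mm and height 66 mm agree with the description. Next I refine the rack pose.

```bash
python3 - <<'E'
from h import *
d=np.load('top0.npz');W=d['W'];im=d['im'];z=W[...,2]
v,u=np.mgrid[0:400,0:640];g=im.min(2)
m=(z>74)&(v>140)&(v<175)&(u>220)&(u<410)&(g>120)
P=W[m];L=[]
for y in np.arange(-190,231,5):
    s=P[abs(P[:,1]-y)<4]
    if len(s)>3: L.append((y,s[:,0].min(),s[:,0].max()))
L=np.array(L);w=L[:,2]-L[:,1];k=w<np.percentile(w,60);print('width',np.percentile(w,[10,50,90]))
c=np.polyfit(L[k,0],(L[k,1]+L[k,2])/2,1);print('fit',c)
yaw=-np.arctan(c[0]);ymid=(P[:,1].min()+P[:,1].max())/2;print('y ends',P[:,1].min(),P[:,1].max(),'zmed',np.median(P[:,2]))
rc=np.array([np.polyval(c,ymid),ymid]);X=np.array([np.cos(yaw),np.sin(yaw)]);Y=np.array([-np.sin(yaw),np.cos(yaw)])
o=rc-46*X;print('yaw',yaw,'origin',o)
for n,y in zip('fed',(-175,-105,-35)):print(n,o+46*X+y*Y)
print('home',o+16*X-35*Y,'pre',o-100*X-35*Y)
m=(g>100)&(z>25)&(v>150)&(v<200)&(u>225)&(u<400)
Q=(W[m][:,:2]-o)@np.stack([X,Y],1);print('rack frame x range',np.percentile(Q[:,0],[0,1,5]),np.percentile(Q[:,0],[99,100]))
s=(Q[:,0]<-30);print('hoop y hist',np.histogram(Q[s,1],np.arange(-225,230,10)))
T=env.state()['eef_pos'];print(T)
E
```

```text
width [16.83531497 19.20916822 22.88295736]
fit [-5.39552578e-02  6.61774640e+02]
y ends -196.47177645647736 237.09747942857652 zmed 79.36181547736584
yaw 0.053902991414556733 origin [614.74546593  17.83451444]
f [ 670.10711103 -154.43297597]
e [666.33572856 -84.53464499]
d [662.56434609 -14.63631401]
home [632.60791853 -16.25262078] pre [516.77639861 -22.50234029]
rack frame x range [-52.26295697 -49.36959436 -37.55803786] [55.72012045 56.66806178]
hoop y hist (array([ 0, 17,  0,  0,  0,  0,  0,  0, 25,  0,  0,  0,  0,  0,  0, 16,  0,
        0,  0,  0,  0,  0, 16,  0,  0,  0,  0,  0,  0, 18,  0,  0,  0,  0,
        0,  0, 16,  0,  0,  0,  0,  0,  0, 19,  0]), array([-225, -215, -205, -195, -185, -175, -165, -155, -145, -135, -125,
       -115, -105,  -95,  -85,  -75,  -65,  -55,  -45,  -35,  -25,  -15,
         -5,    5,   15,   25,   35,   45,   55,   65,   75,   85,   95,
        105,  115,  125,  135,  145,  155,  165,  175,  185,  195,  205,
        215,  225]))
[ 139.90539341 -608.88991451  178.523649  ]
```

```bash
cat >> h.py <<'E'
from scipy.spatial.transform import Rotation as Ro
O=np.array([614.75,17.83]);YAW=0.0539
RX=np.array([np.cos(YAW),np.sin(YAW)]);RY=np.array([-RX[1],RX[0]])
def rk(p): q=np.array(p)[:2]-O;return np.round([q@RX,q@RY],1)
def wd(x,y): return O+x*RX+y*RY
def to(xy,z,yaw):
    s=env.state();R=Ro.from_euler('xyz',s['tcp_rot']).as_matrix();d=(np.array([*xy,z])-s['eef_pos'])@R/1000
    print('t',round(s['t'],2),'pos',s['eef_pos'].round(1),'yaw',round(s['tcp_rot'][2],4),'rack',rk(s['eef_pos']),'F',s['ft_force'].round(1),'op',round(s['opening'],3))
    print('SHIFT',d.round(4),'turn',round(float((s['tcp_rot'][2]-yaw+np.pi)%(2*np.pi)-np.pi),3))
E
python3 -m pendant '[[[1,0.566,-0.3335,0,-1.4],[1,0.566,-0.3335,0,-1.4],[1,0.566,-0.3335,0,-1.4],[1,0.566,-0.3335,0,-1.4],[1,0.566,-0.3335,0,-1.4],[1,0.566,-0.3335,0,-1.4],[1,0.566,-0.3335,0,-1.4],[1,0.566,-0.3335,0,-1.4]]]'
python3 -c "
from h import *
to(wd(46-53.5,-175),110,YAW+np.pi/2)"
```

```text
t: 0.9
eef_pos: [431.5, -332.4, 179.0]
tcp_rot: [-3.141, -0.0, 1.432]
ft_force: [0.9, -0.3, 0.2]
opening: 1.004
t 0.9 pos [ 431.5 -332.4  179. ] yaw 1.4318 rack [-201.9 -339.8] F [ 0.9 -0.3  0.2] op 1.004
SHIFT [0.199  0.1592 0.069 ] turn -0.193
```

```bash
python3 -m pendant '[[[1,0.05,0.04,0,-0.1],[1,0.09,0.075,0,-0.193],[1,0.13,0.11,0,-0.193],[1,0.17,0.14,0,-0.193],[1,0.199,0.159,0.02,-0.193],[1,0.199,0.159,0.05,-0.193],[1,0.199,0.159,0.069,-0.193],[1,0.199,0.159,0.069,-0.193]]]'
python3 - <<'E'
from h import *
c=cam('wrist');cv2.imwrite('pics/w1.png',c['image'])
to(wd(46-53.5,-175),90,YAW+np.pi/2)
W=cloud(c);z=W[...,2];m=(z>74)&(z<90)
r=np.array([rk(p) for p in W[m]]);print(m.sum(),r.min(0),r.max(0),np.median(z[m]))
for y in(-200,-175,-150,-105,-60):
    s=r[abs(r[:,1]-y)<6]; 
    if len(s):print(y,np.percentile(s[:,0],[1,50,99]))
E
```

```text
t: 1.7
eef_pos: [615.2, -159.1, 107.0]
tcp_rot: [-3.137, -0.002, 1.62]
ft_force: [-0.3, 1.0, 1.0]
opening: 0.995
t 1.75 pos [ 615.9 -159.8  109. ] yaw 1.6191 rack [  -8.4 -177.5] F [ 0.1 -0.3  0.9] op 0.998
SHIFT [0.0025 0.0009 0.019 ] turn -0.006
6993 [  29.5 -221.1] [ 58.  -21.6] 79.94850410608238
-200 [37.    46.3   55.905]
-175 [37.1 46.7 56.9]
-150 [37.  46.7 57. ]
-105 [37.2  47.   57.17]
-60 [37.5   46.95  56.913]
```

View pics/w1.png

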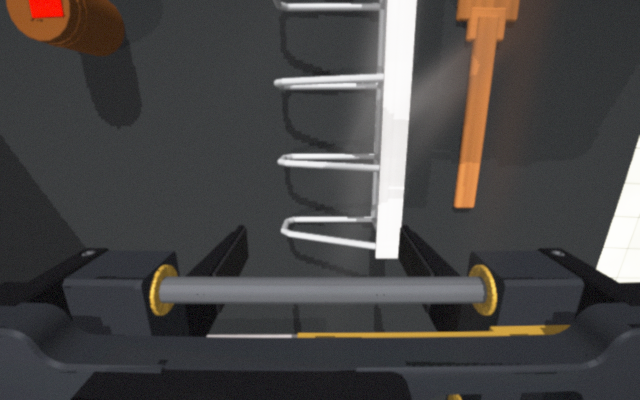

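The wrist view shows the rail's near end at (388,258) and the right-hand finger above it. The wrist cloud puts the rail at rack x = 47 and z = 80, which agrees with the top camera. Next I touch down on the first gap's rail.

```bash
python3 -m pendant '[[[1,0.0025,0.001,0.015,-0.006],[1,0.0025,0.001,0.024,-0.006],[1,0.0025,0.001,0.026,-0.006],[1,0.0025,0.001,0.027,-0.006],[1,0.0025,0.001,0.028,-0.006],[1,0.0025,0.001,0.028,-0.006],[1,0.0025,0.001,0.028,-0.006],[1,0.0025,0.001,0.028,-0.006]]]'
python3 -c "
from h import *
to(wd(46-53.5,-175),80,YAW+np.pi/2)"
```

```text
t: 2.55
eef_pos: [617.4, -157.7, 82.3]
tcp_rot: [3.141, 0.0, 1.625]
ft_force: [-0.1, -0.1, 0.9]
opening: 0.998
t 2.55 pos [ 617.4 -157.7   82.3] yaw 1.6248 rack [  -6.8 -175.4] F [-0.1 -0.1  0.9] op 0.998
SHIFT [ 0.0004 -0.0007  0.0023] turn 0.0
```

```bash
python3 -m pendant '[[[1,0,0,0.0005,0],[1,0,0,0.001,0],[1,0,0,0.0015,0],[1,0,0,0.002,0],[1,0,0,0.0025,0],[1,0,0,0.003,0],[1,0,0,0.003,0],[1,0,0,0.003,0]]]'
python3 -c "
from h import *
to(wd(46-53.5,-175),80,YAW+np.pi/2)"
```

```text
t: 3.35
eef_pos: [617.3, -157.6, 79.0]
tcp_rot: [-3.142, 0.0, 1.625]
ft_force: [0.7, -0.1, 0.2]
opening: 1.002
t 3.35 pos [ 617.3 -157.6   79. ] yaw 1.6248 rack [  -6.9 -175.3] F [ 0.7 -0.1  0.2] op 1.002
SHIFT [ 0.0003 -0.0006 -0.001 ] turn 0.0
```

```bash
python3 -m pendant '[[[1,0,0,0.0005,0],[1,0,0,0.001,0],[1,0,0,0.001,0],[1,0,0,0.0015,0],[1,0,0,0.0015,0],[1,0,0,0.002,0],[1,0,0,0.002,0],[1,0,0,0.002,0]]]'
python3 -c "
from h import *
to(wd(46-53.5,-175),80,YAW+np.pi/2)"
```

```text
t: 4.15
eef_pos: [617.3, -157.6, 77.0]
tcp_rot: [-3.142, 0.0, 1.625]
ft_force: [0.5, 0.2, -0.1]
opening: 1.004
t 4.15 pos [ 617.3 -157.6   77. ] yaw 1.6248 rack [  -6.9 -175.3] F [ 0.5  0.2 -0.1] op 1.004
SHIFT [ 0.0003 -0.0006 -0.003 ] turn 0.0
```

```bash
python3 - <<'E'
from h import *
c=cam('wrist');d=cam('side')
im=c['image'][150:330,180:480];s=d['image'][130:250,230:410]
a=cv2.resize(im,(750,450));cv2.imwrite('pics/w2.png',a)
W=cloud(c)
P=(W-c['st']['eef_pos'])@Ro.from_euler('xyz',c['st']['tcp_rot']).as_matrix()
for px in((232,240),(240,235),(245,228),(405,232),(410,240),(415,250),(402,228)):print(px,P[px[1],px[0]].round(1))
# tip points: tool coordinates with z in -25..5 and near x=0
m=(abs(P[...,0])<25)&(P[...,2]>-40)&(P[...,2]<6)&(abs(P[...,1])<75)&(c['image'].max(2)<110)
for lo in range(-40,6,5):
    q=P[m&(P[...,2]>=lo)&(P[...,2]<lo+5)]
    if len(q):print(lo,len(q),'neg',q[q[:,1]<0][:,1].min(initial=0).round(1),q[q[:,1]<0][:,1].max(initial=-99).round(1),'pos',q[q[:,1]>0][:,1].min(initial=99).round(1),q[q[:,1]>0][:,1].max(initial=0).round(1))
E
```

```text
(232, 240) [ 12.1 -48.8 -58.3]
(240, 235) [ 10.  -47.7 -46.6]
(245, 228) [ 10.2 -47.4 -36.3]
(405, 232) [ 10.4  49.7 -43.1]
(410, 240) [ 10.6  49.3 -55. ]
(415, 250) [ 10.1  48.7 -66.5]
(402, 228) [ 10.7  49.3 -37.7]
-40 129 neg -51.3 -46.9 pos 47.8 52.3
-35 1 neg -51.4 -51.4 pos 99.0 0.0
```

View pics/w2.png

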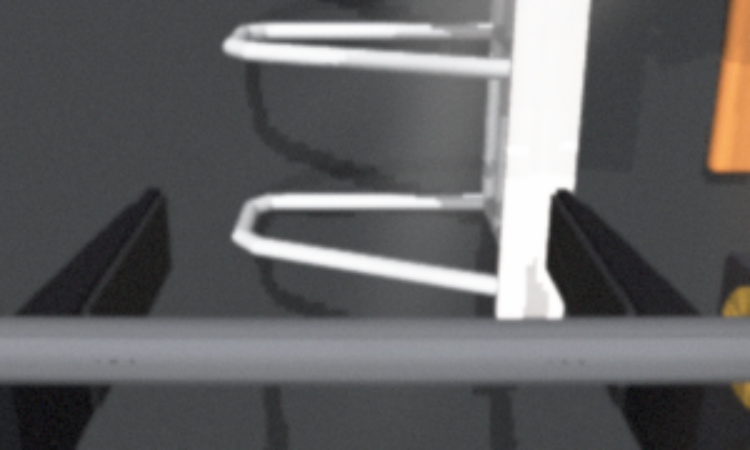

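```bash
python3 - <<'E'
from h import *
np.set_printoptions(linewidth=200,suppress=True)
c=cam('wrist');W=cloud(c)
P=(W-c['st']['eef_pos'])@Ro.from_euler('xyz',c['st']['tcp_rot']).as_matrix()
T=np.array(c['tool_from_camera']);print(T.round(3),c['fx'],c['cx'],c['cy'])
K=np.array([[c['fx'],0,c['cx']],[0,c['fy'],c['cy']],[0,0,1]])
def proj(p):
    q=(np.array(p)-T[:3,3])@T[:3,:3];return cv2.projectPoints(q.reshape(1,3),np.zeros(3),np.zeros(3),K,np.array(c['dist']))[0].ravel().round(1)
for p in((10,47.5,0),(10,59.5,0),(10,-47.5,0),(-10,47.5,0),(10,47.5,-36),(10,59.5,-36)):print(p,proj(p))
for v in range(215,236,3):print(v,[tuple(P[v,u].round(0)) for u in (396,400,403,406,410)])
E
```

```text
[[  -0.      -0.961   -0.278   78.914]
 [   1.      -0.      -0.001    0.803]
 [   0.001   -0.278    0.961 -205.713]
 [   0.       0.       0.       1.   ]] 294.9374480347825 322.7329632945098 197.36458648540997
(10, 47.5, 0) [386.4 209.6]
(10, 59.5, 0) [402.6 209.6]
(10, -47.5, 0) [257.3 209.6]
(-10, 47.5, 0) [384.8 234.7]
(10, 47.5, -36) [398.4 228.1]
(10, 59.5, -36) [417.6 228.1]
215 [(np.float64(7.0), np.float64(54.0), np.float64(-3.0)), (np.float64(7.0), np.float64(57.0), np.float64(-3.0)), (np.float64(7.0), np.float64(59.0), np.float64(-3.0)), (np.float64(7.0), np.float64(62.0), np.float64(-2.0)), (np.float64(-22.0), np.float64(90.0), np.float64(77.0))]
218 [(np.float64(4.0), np.float64(54.0), np.float64(-3.0)), (np.float64(4.0), np.float64(57.0), np.float64(-2.0)), (np.float64(5.0), np.float64(59.0), np.float64(-4.0)), (np.float64(4.0), np.float64(62.0), np.float64(-3.0)), (np.float64(-25.0), np.float64(90.0), np.float64(77.0))]
221 [(np.float64(2.0), np.float64(54.0), np.float64(-3.0)), (np.float64(2.0), np.float64(57.0), np.float64(-3.0)), (np.float64(2.0), np.float64(59.0),
[... 582 characters left out ...]
(-38.0)), (np.float64(12.0), np.float64(51.0), np.float64(-39.0)), (np.float64(-35.0), np.float64(90.0), np.float64(77.0))]
230 [(np.float64(-5.0), np.float64(55.0), np.float64(-3.0)), (np.float64(10.0), np.float64(48.0), np.float64(-39.0)), (np.float64(10.0), np.float64(49.0), np.float64(-40.0)), (np.float64(12.0), np.float64(50.0), np.float64(-45.0)), (np.float64(12.0), np.float64(52.0), np.float64(-44.0))]
233 [(np.float64(-8.0), np.float64(55.0), np.float64(-2.0)), (np.float64(7.0), np.float64(49.0), np.float64(-37.0)), (np.float64(10.0), np.float64(48.0), np.float64(-44.0)), (np.float64(11.0), np.float64(50.0), np.float64(-45.0)), (np.float64(12.0), np.float64(51.0), np.float64(-49.0))]
```

At full opening the fingertips sit about 36 mm behind the nominal TCP, so the fingers retract as they swing out. That explains why there was no contact at z = 77. I'll lift, part-close the fingers and measure where the tips are.

```bash
cat >> h.py <<'E'
def tips(c):
    W=cloud(c);P=(W-c['st']['eef_pos'])@Ro.from_euler('xyz',c['st']['tcp_rot']).as_matrix()
    m=(P[...,0]<16)&(P[...,0]>-15)&(abs(P[...,1])<75)&(P[...,2]>-75)&(P[...,2]<4)&(c['image'].max(2)<120)
    for sg in(-1,1):
        q=P[m&(P[...,1]*sg>0)];f=q[q[:,2]>np.percentile(q[:,2],99)-6]
        print('tip',sg,len(q),'z 99%,max',np.percentile(q[:,2],99).round(1),q[:,2].max().round(1),'y range near tip',np.percentile(f[:,1],[2,50,98]).round(1),'x',np.percentile(f[:,0],[2,98]).round(1))
E
python3 -m pendant '[[[1,0,0,-0.03,0],[1,0,0,-0.05,0],[0.5,0,0,-0.05,0],[0.5,0,0,-0.05,0],[0.5,0,0,-0.05,0],[0.5,0,0,-0.05,0],[0.5,0,0,-0.05,0],[0.5,0,0,-0.05,0]]]'
python3 -c "
from h import *
c=cam('wrist');cv2.imwrite('pics/w3.png',c['image'][150:330,180:480]);tips(c)
to(wd(46+30,-175),130,YAW+np.pi/2)"
python3 -m pendant '[[[0.25,0,0.04,0,0],[0.25,0,0.07,0,0],[0.25,0,0.07,0,0],[0.25,0,0.07,0,0],[0.25,0,0.07,0,0],[0.25,0,0.07,0,0],[0.25,0,0.07,0,0],[0.25,0,0.07,0,0]]]'
python3 -c "
from h import *
c=cam('wrist');cv2.imwrite('pics/w4.png',cv2.vconcat([cv2.imread('pics/w3.png'),c['image'][150:330,180:480]]));tips(c)
to(wd(46+30,-175),130,YAW+np.pi/2)"
```

```text
t: 5.1
eef_pos: [617.2, -157.6, 126.6]
tcp_rot: [-3.141, -0.0, 1.625]
ft_force: [0.1, 0.5, 0.2]
opening: 0.555
tip -1 791 z 99%,max -36.1 -34.6 y range near tip [-29.9 -25.9 -25.6] x [-8.9 12.3]
tip 1 761 z 99%,max -35.9 -35.4 y range near tip [26.7 26.9 30.3] x [-9.1 12.3]
t 5.15 pos [ 617.2 -157.6  126.7] yaw 1.6248 rack [  -7.  -175.3] F [ 0.2 -0.8  0.3] op 0.525
SHIFT [ 0.0003  0.083  -0.0034] turn 0.0
t: 5.95
eef_pos: [687.0, -154.0, 127.3]
tcp_rot: [3.141, 0.0, 1.625]
ft_force: [-0.0, 1.3, -0.9]
opening: 0.249
tip -1 551 z 99%,max -38.4 -36.7 y range near tip [-15.6 -11.9 -11.3] x [-8.6 12.5]
tip 1 566 z 99%,max -36.8 -35.7 y range near tip [12.4 13.1 16.8] x [-3.  12.4]
t 6.0 pos [ 687.1 -153.9  127.3] yaw 1.6246 rack [  63.  -175.4] F [0.1 0.4 1. ] op 0.252
SHIFT [ 0.0004  0.013  -0.0027] turn -0.0
```

View pics/w4.png

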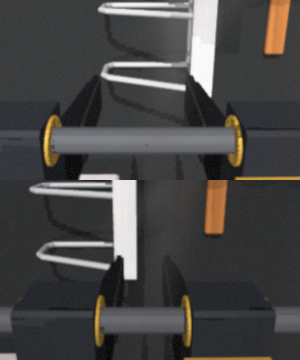

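```bash
python3 -m pendant '[[[0.5,0,0.005,0,0],[0.5,0,0.010,0.02,0],[0.5,0,0.013,0.04,0],[0.5,0,0.013,0.055,0],[0.5,0,0.013,0.065,0],[0.5,0,0.013,0.07,0],[0.5,0,0.013,0.07,0],[0.5,0,0.013,0.07,0]]]'
python3 - <<'E'
from h import *
c=cam('wrist');tips(c)
to(wd(46+30,-175),44,YAW+np.pi/2)
W=cloud(c);P=(W-c['st']['eef_pos'])@Ro.from_euler('xyz',c['st']['tcp_rot']).as_matrix()
for n,(u,v) in dict(bar=(322,290),knL=(150,280),knR=(540,280),knLb=(110,330),low=(322,370)).items():print(n,P[v,u].round(0),W[v,u].round(0))
m=(W[...,2]>70)&(W[...,2]<90)&(c['image'].min(2)>120);print('rail z',np.median(W[m][:,2]))
d=cam('side');cv2.imwrite('pics/s3.png',cv2.resize(d['image'][90:290,220:480],(780,600)))
E
```

```text
t: 6.8
eef_pos: [700.5, -153.3, 57.7]
tcp_rot: [3.141, 0.0, 1.625]
ft_force: [0.2, -0.2, 0.1]
opening: 0.501
tip -1 733 z 99%,max -22.7 -21.0 y range near tip [-25.2 -25.  -24.8] x [-12.2  -4. ]
tip 1 754 z 99%,max -36.1 -34.8 y range near tip [24.2 24.4 28.8] x [-9.1 12.4]
t 6.85 pos [ 700.6 -153.3   57.9] yaw 1.6248 rack [  76.5 -175.5] F [ 0.6  0.2 -0.5] op 0.5
SHIFT [ 0.0005 -0.0005  0.0139] turn 0.0
bar [  30.    1. -132.] [ 699. -124.  189.]
knL [  36.  -46. -136.] [ 653. -120.  194.]
knR [  30.   67. -128.] [ 766. -120.  186.]
knLb [   6.  -74. -122.] [ 626. -151.  179.]
low [  25.    1. -155.] [ 700. -128.  213.]
rail z 79.9914612771934
```

View pics/s3.png

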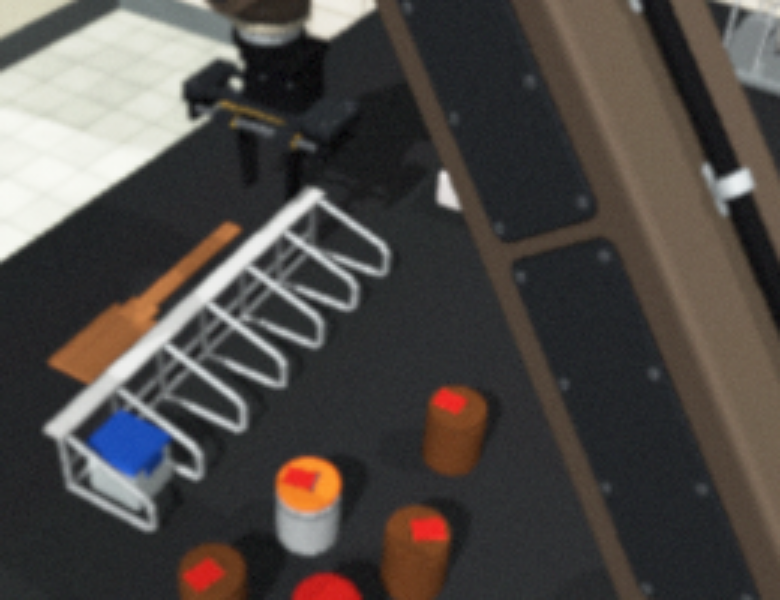

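The body parts also sit about 36 mm further back than stated (knuckles at tool z = -122), so the whole tool ends about 36 mm above the reported TCP. The side view shows the near finger by the rail's end at (290,180). I expect contact at a reported z of about 44.

```bash
python3 -m pendant '[[[0.5,0,0,0.005,0],[0.5,0,0,0.009,0],[0.5,0,0,0.010,0],[0.5,0,0,0.011,0],[0.5,0,0,0.011,0],[0.5,0,0,0.012,0],[0.5,0,0,0.012,0],[0.5,0,0,0.012,0]]]'
python3 -m pendant '[[[0.5,0,0,0.0005,0],[0.5,0,0,0.0005,0],[0.5,0,0,0.001,0],[0.5,0,0,0.001,0],[0.5,0,0,0.0015,0],[0.5,0,0,0.0015,0],[0.5,0,0,0.0015,0],[0.5,0,0,0.0015,0]]]'
python3 -m pendant '[[[0.5,0,0,0.0005,0],[0.5,0,0,0.0005,0],[0.5,0,0,0.001,0],[0.5,0,0,0.001,0],[0.5,0,0,0.001,0],[0.5,0,0,0.001,0],[0.5,0,0,0.001,0],[0.5,0,0,0.001,0]]]'
```

```text
t: 7.7
eef_pos: [700.2, -153.2, 45.1]
tcp_rot: [3.142, 0.0, 1.625]
ft_force: [-0.3, -0.2, -0.0]
opening: 0.502
t: 8.5
eef_pos: [700.4, -153.2, 44.7]
tcp_rot: [3.141, 0.0, 1.625]
ft_force: [-1.9, 0.9, 9.2]
opening: 0.5
t: 9.3
eef_pos: [700.8, -153.2, 44.6]
tcp_rot: [3.14, 0.001, 1.625]
ft_force: [-2.7, 1.5, 14.2]
opening: 0.505
```

Contact on rail_f at a reported z of 44.7, so the tips are about 35 mm short. I ease the force and run along to the second gap.

```bash
python3 -m pendant '[[[0.5,0,0,-0.001,0],[0.5,0.005,0,-0.0015,0],[0.5,0.015,0,-0.0015,0],[0.5,0.027,0,-0.0015,0],[0.5,0.039,0,-0.0015,0],[0.5,0.051,0,-0.0015,0],[0.5,0.062,0,-0.0015,0],[0.5,0.07,0,-0.0015,0]]]'
python3 -c "
from h import *
to(wd(46+30,-105),44,YAW+np.pi/2)"
```

```text
t: 10.1
eef_pos: [697.0, -82.9, 44.7]
tcp_rot: [3.14, 0.001, 1.626]
ft_force: [0.2, -5.7, 7.0]
opening: 0.503
t 10.1 pos [697.  -82.9  44.7] yaw 1.6255 rack [  76.7 -105. ] F [ 0.2 -5.7  7. ] op 0.503
SHIFT [ 0.     -0.0007  0.0007] turn 0.001
```

The drag is 5.7 N, so I check that the rack hasn't crept.

```bash
cat >> h.py <<'E'
def rackcheck():
    c=cam('top');W=cloud(c);z=W[...,2];g=c['image'].min(2);v,u=np.mgrid[0:400,0:640]
    w=(g>90)&(z>20)&(z<90)&(v>150)&(v<202)&(u>225)&(u<405)
    P=W[w];q=(P[:,:2]-O)@np.stack([RX,RY],1);f=q[(q[:,0]<-25)]
    out=[]
    for k in(-210,-140,-70,0,70,140,210):
        s=f[abs(f[:,1]-k)<18]
        out.append((len(s),)+((np.median(s[:,1]).round(1),np.percentile(s[:,0],3).round(1)) if len(s) else ()))
    print('hoops',out);return c,W
E
python3 - <<'E'
from h import *
rackcheck()
d=np.load('top0.npz');import h
h.cam=lambda n:dict(image=d['im']);h.cloud=lambda c:d['W'];h.rackcheck()
E
```

```text
hoops [(16, np.float64(-209.3), np.float64(-46.4)), (0,), (0,), (0,), (22, np.float64(69.7), np.float64(-51.4)), (22, np.float64(139.6), np.float64(-50.5)), (23, np.float64(209.5), np.float64(-49.8))]
hoops [(22, np.float64(-209.5), np.float64(-52.3)), (30, np.float64(-139.6), np.float64(-51.4)), (20, np.float64(-69.6), np.float64(-50.8)), (25, np.float64(0.1), np.float64(-52.3)), (23, np.float64(69.7), np.float64(-51.5)), (23, np.float64(139.4), np.float64(-50.5)), (24, np.float64(209.4), np.float64(-49.8))]
```

The rack hasn't moved. I ease off a little more and run on to the third gap.

```bash
python3 -m pendant '[[[0.5,0.003,0,-0.0004,0],[0.5,0.012,0,-0.0004,0],[0.5,0.024,0,-0.0004,0],[0.5,0.036,0,-0.0004,0],[0.5,0.048,0,-0.0004,0],[0.5,0.059,0,-0.0004,0],[0.5,0.068,0,-0.0004,0],[0.5,0.068,0,-0.0004,0]]]'
python3 -c "
from h import *
to(wd(46+30,-35),44,YAW+np.pi/2)"
```

```text
t: 10.95
eef_pos: [692.8, -13.5, 44.7]
tcp_rot: [3.141, -0.0, 1.626]
ft_force: [1.1, 3.1, 6.3]
opening: 0.5
t 10.95 pos [692.8 -13.5  44.7] yaw 1.6255 rack [ 76.3 -35.5] F [1.1 3.1 6.3] op 0.5
SHIFT [ 0.0005 -0.0003  0.0007] turn 0.001
```

Contact held on rail_d at 6.3 N, and it stops there at rack y = -35.5. I lift clear and go to the canister's +y side.

```bash
python3 -m pendant '[[[0.5,0,0,-0.04,0],[0.3,0,0,-0.07,0],[0.3,0.03,-0.035,-0.07,-0.1],[0.3,0.06,-0.07,-0.07,-0.2],[0.3,0.09,-0.105,-0.07,-0.264],[0.3,0.12,-0.14,-0.07,-0.264],[0.3,0.15,-0.175,-0.07,-0.264],[0.3,0.18,-0.21,-0.07,-0.264]]]'
python3 -c "
from h import *
to(wd(-174.6,185.2),60,YAW+np.pi/2+0.264)"
```

```text
t: 11.75
eef_pos: [471.0, 154.4, 114.0]
tcp_rot: [-3.141, -0.001, 1.888]
ft_force: [0.3, 0.7, -0.0]
opening: 0.302
t 11.75 pos [471.  154.4 114. ] yaw 1.8883 rack [-136.2  144.1] F [ 0.3  0.7 -0. ] op 0.302
SHIFT [ 0.0496 -0.0263  0.0541] turn -0.0
```

```bash
python3 -m pendant '[[[0.3,0.03,-0.015,0,0],[0.3,0.0495,-0.0265,0,0],[0.3,0.0495,-0.0265,0.03,0],[0.3,0.0495,-0.0265,0.054,0],[0.3,0.0495,-0.0265,0.054,0],[0.3,0.0495,-0.0265,0.054,0],[0.3,0.0495,-0.0265,0.054,0],[0.3,0.0495,-0.0265,0.054,0]]]'
python3 - <<'E'
from h import *
to(wd(-174.6,185.2),-20,YAW+np.pi/2+0.264)
c=cam('top');W=cloud(c);d=cam('side')
im=c['image'];z=W[...,2];hsv=cv2.cvtColor(im,cv2.COLOR_BGR2HSV)
m=(hsv[...,0]>8)&(hsv[...,0]<22)&(hsv[...,1]>140)&(hsv[...,2]>170)&(z>50)&(z<80)
v,u=np.mgrid[0:400,0:640];m&=(v>180)&(u>190)&(u<350);print(m.sum(),W[m].mean(0).round(1),rk(W[m].mean(0)))
w=cam('wrist')
cv2.imwrite('pics/c4.png',np.hstack([cv2.resize(im[130:290,190:350],(400,400)),cv2.resize(w['image'][:,120:520],(400,400))]))
E
```

```text
t: 12.55
eef_pos: [433.1, 191.9, 61.3]
tcp_rot: [3.14, 0.0, 1.888]
ft_force: [0.3, -0.0, 0.1]
opening: 0.306
t 12.55 pos [433.1 191.9  61.3] yaw 1.8885 rack [-172.   183.6] F [ 0.3 -0.   0.1] op 0.306
SHIFT [ 0.0022 -0.0022  0.0813] turn -0.0
215 [445.6 143.2  65.4] [-162.2  134.3]
```

View pics/c4.png

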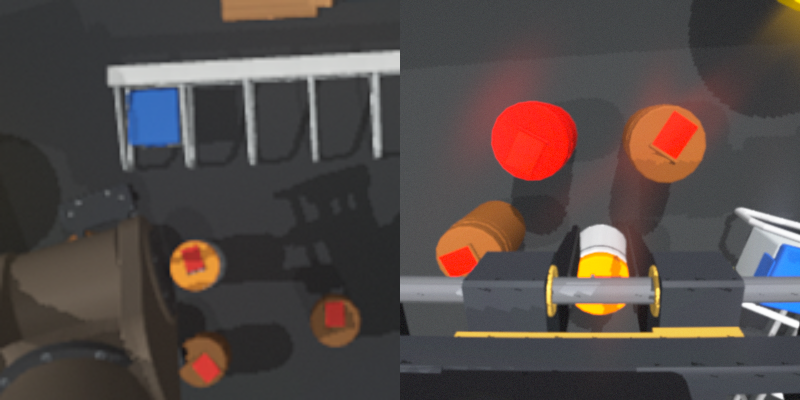

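The wrist view has the canister (orange lid, 600,280) centred between the fingers, with the red and brown look-alikes clear. I descend to a tip height of about 15 mm.

```bash
python3 -m pendant '[[[0.3,0.002,-0.002,0.02,0],[0.3,0.002,-0.002,0.04,0],[0.3,0.002,-0.002,0.06,0],[0.3,0.002,-0.002,0.07,0],[0.3,0.002,-0.002,0.076,0],[0.3,0.002,-0.002,0.081,0],[0.3,0.002,-0.002,0.081,0],[0.3,0.002,-0.002,0.081,0]]]'
python3 -c "
from h import *
to(wd(-174.6,185.2),-20,YAW+np.pi/2+0.264)"
```

```text
t: 13.5
eef_pos: [430.4, 193.1, -20.2]
tcp_rot: [3.141, 0.0, 1.889]
ft_force: [0.4, 0.0, 0.4]
opening: 0.299
t 13.5 pos [430.4 193.1 -20.2] yaw 1.8888 rack [-174.6  185. ] F [0.4 0.  0.4] op 0.299
SHIFT [ 0.0002  0.0001 -0.0002] turn 0.0
```

```bash
python3 -m pendant '[[[0.3,-0.008,0,0,0],[0.3,-0.014,0,0,0],[0.3,-0.02,0,0,0],[0.3,-0.027,0,0,0],[0.3,-0.035,0,0,0],[0.3,-0.043,0,0,0],[0.3,-0.051,0,0,0],[0.3,-0.06,0,0,0]]]'
cat >> h.py <<'E'
def canpos():
    c=cam('top');W=cloud(c);im=c['image'];z=W[...,2];hsv=cv2.cvtColor(im,cv2.COLOR_BGR2HSV)
    m=(hsv[...,0]>8)&(hsv[...,0]<22)&(hsv[...,1]>140)&(hsv[...,2]>150)&(z>50)&(z<80)
    v,u=np.mgrid[0:400,0:640];m&=(v>150)&(u>190)&(u<400)
    print('can',m.sum(),W[m].mean(0).round(1),'rack',rk(W[m].mean(0)),'minmax',rk(W[m].min(0)),rk(W[m].max(0)));return c
E
python3 -c "
from h import *
canpos();to(wd(-115+34*-.261,-35+34*.965),-20,YAW+np.pi/2+0.264)"
```

```text
t: 14.3
eef_pos: [449.1, 135.4, -20.6]
tcp_rot: [3.142, 0.0, 1.889]
ft_force: [-0.7, 3.5, 3.0]
opening: 0.303
can 21 [456.4  74.3  64.1] rack [-155.1   64.9] minmax [-234.8  -21.2] [-136.8   75.6]
t 14.35 pos [449.6 134.6 -20.6] yaw 1.8884 rack [-158.6  125.5] F [ 1.5 -0.7  0.2] op 0.3
SHIFT [-0.1323  0.0003 -0.0006] turn -0.0
```

```bash
python3 -m pendant '[[[0.3,-0.006,0,0,0],[0.3,-0.014,0,0,0],[0.3,-0.022,0,0,0],[0.3,-0.03,0,0,0],[0.3,-0.039,0,0,0],[0.3,-0.048,0,0,0],[0.3,-0.056,0,0,0],[0.3,-0.064,0,0,0]]]'
python3 -m pendant '[[[0.3,-0.008,0,0,0],[0.3,-0.016,0,0,0],[0.3,-0.025,0,0,0],[0.3,-0.034,0,0,0],[0.3,-0.043,0,0,0],[0.3,-0.052,0,0,0],[0.3,-0.059,0,0,0],[0.3,-0.064,0,0,0]]]'
python3 -c "
from h import *
c=canpos();to(wd(-115+34*-.261,-35+34*.965),-20,YAW+np.pi/2+0.264)
d=cam('side');cv2.imwrite('pics/c5.png',np.hstack([cv2.resize(c['image'][130:290,210:370],(400,400)),cv2.resize(d['image'][140:300,240:400],(400,400))]))"
```

```text
t: 15.15
eef_pos: [469.1, 74.6, -20.6]
tcp_rot: [-3.141, 0.0, 1.889]
ft_force: [-0.5, 1.3, 0.1]
opening: 0.299
t: 15.95
eef_pos: [489.2, 13.8, -20.6]
tcp_rot: [-3.142, 0.0, 1.888]
ft_force: [-0.2, 0.9, -0.5]
opening: 0.302h.py:47: RuntimeWarning: Mean of empty slice.
  print('can',m.sum(),W[m].mean(0).round(1),'rack',rk(W[m].mean(0)),'minmax',rk(W[m].min(0)),rk(W[m].max(0)));return c
  ret = um.true_divide(
Traceback (most recent call last):
  File "h.py", line 47, in canpos
    print('can',m.sum(),W[m].mean(0).round(1),'rack',rk(W[m].mean(0)),'minmax',rk(W[m].min(0)),rk(W[m].max(0)));return c
                                                                                  ~~~~~~~~^^^
ValueError: zero-size array to reduction operation minimum which has no identity
```

The arm hides the canister from the top camera. I back off, lift, turn, and look with the wrist camera.

```bash
python3 -m pendant '[[[0.3,0.015,0,0,0],[0.3,0.03,0,0,0],[0.3,0.03,0,-0.04,0],[0.3,0.03,0,-0.08,0],[0.3,0.03,0,-0.11,0.15],[0.3,0.03,0,-0.11,0.3],[0.3,0.03,0,-0.11,0.45],[0.3,0.03,0,-0.11,0.6]]]'
python3 -c "
from h import *
to(wd(-170,-35),90,YAW)"
```

```text
t: 16.8
eef_pos: [479.0, 44.5, 89.7]
tcp_rot: [3.141, -0.0, 1.284]
ft_force: [0.7, 0.3, -0.4]
opening: 0.301
t 16.8 pos [479.   44.5  89.7] yaw 1.2841 rack [-134.1   33.9] F [ 0.7  0.3 -0.4] op 0.301
SHIFT [-0.077  -0.0108 -0.0003] turn 1.23
```

```bash
python3 -m pendant '[[[0.3,-0.01,-0.001,0,0.14],[0.3,-0.02,-0.003,0,0.28],[0.3,-0.03,-0.004,0,0.42],[0.3,-0.04,-0.006,0,0.56],[0.3,-0.05,-0.007,0,0.7],[0.3,-0.06,-0.008,0,0.84],[0.3,-0.07,-0.01,0,0.98],[0.3,-0.077,-0.011,0,1.12]]]'
python3 - <<'E'
from h import *
to(wd(-170,-35),90,YAW)
c=cam('wrist');W=cloud(c);im=c['image'];z=W[...,2];hsv=cv2.cvtColor(im,cv2.COLOR_BGR2HSV)
m=(hsv[...,0]>8)&(hsv[...,0]<24)&(hsv[...,1]>140)&(hsv[...,2]>190)&(z>55)&(z<75)
P=W[m];print('n',m.sum(),'med z',np.median(P[:,2]).round(1))
Q=np.array([rk(p) for p in P]);print('bbox rack',np.percentile(Q,[.5,99.5],0))
k=cv2.minEnclosingCircle(P[:,:2].astype(np.float32));print('circle',rk(k[0]),k[1])
cv2.imwrite('pics/w6.png',im)
E
```

```text
t: 17.6
eef_pos: [446.8, -26.9, 89.4]
tcp_rot: [3.142, 0.0, 0.164]
ft_force: [-0.5, 1.0, -0.5]
opening: 0.296
t 17.6 pos [446.8 -26.9  89.4] yaw 0.1642 rack [-170.1  -35.6] F [-0.5  1.  -0.5] op 0.296
SHIFT [ 0.0001 -0.0006 -0.0006] turn 0.11
n 1287 med z 66.1
bbox rack [[-285.5    -51.926]
 [ -90.343  230.757]]
circle [-151.    85.4] 146.38243103027344
```

View pics/w6.png

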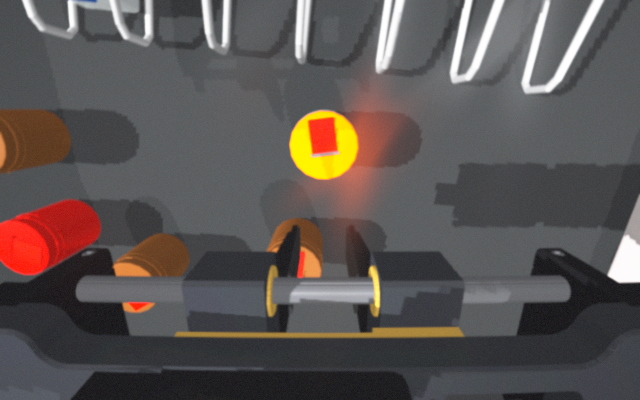

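The wrist view shows the canister upright at (323,145). The third gap from the hot-plate end lies ahead, between the hoops at (385,70) and (302,60). The brown look-alike b3 at (297,245) is just behind the fingers. I measure both.

```bash
cat >> h.py <<'E'
def wcan(c,box=(250,90,400,200)):
    W=cloud(c);im=c['image'];z=W[...,2];a,b,e,f=box
    m=np.zeros(z.shape,bool);m[b:f,a:e]=1;m&=(z>60)&(z<74)&(im[...,2]>120)&(im[...,0]<110)
    P=W[m];k=cv2.minEnclosingCircle(P[:,:2].astype(np.float32));q=(P[:,:2]-O)@np.stack([RX,RY],1)
    print('can n',m.sum(),'circle rack',rk(k[0]),round(k[1],1),'mean',q.mean(0).round(1),'z',np.median(P[:,2]).round(1))
    w=(z>25)&(z<75)&(im.min(2)>110);q=(W[w][:,:2]-O)@np.stack([RX,RY],1);q=q[(q[:,0]<-20)&(q[:,0]>-60)]
    print('hoops',[(k,np.median(q[abs(q[:,1]-k)<18][:,1]).round(1),np.percentile(q[abs(q[:,1]-k)<18][:,0],2).round(1)) for k in(-140,-70,0,70) if (abs(q[:,1]-k)<18).any()])
E
python3 - <<'E'
from h import *
c=cam('wrist');wcan(c);W=cloud(c)
z=W[...,2];m=np.zeros(z.shape,bool);m[215:250,300:322]=1;m&=(z>5)&(z<75);P=W[m];print('b3 pts',len(P),np.array([rk(p) for p in P]).max(0) if len(P) else 0)
E
```

```text
can n 3511 circle rack [-116.1  -29.4] 26.4 mean [-115.2  -29.4] z 66.3
hoops [(-140, np.float64(-140.8), np.float64(-51.0)), (-70, np.float64(-71.6), np.float64(-51.5)), (0, np.float64(-2.5), np.float64(-51.6)), (70, np.float64(66.6), np.float64(-51.4))]
b3 pts 552 [-200.3  -14.9]
```

```bash
python3 -c "
from h import *
to(wd(-168,-29.5),-20,YAW)"
python3 -m pendant '[[[0.3,0.002,-0.003,0,0.06],[0.3,0.003,-0.006,0.01,0.11],[0.3,0.003,-0.006,0.04,0.11],[0.3,0.003,-0.006,0.07,0.11],[0.3,0.003,-0.006,0.095,0.11],[0.3,0.003,-0.006,0.109,0.11],[0.3,0.003,-0.006,0.109,0.11],[0.3,0.003,-0.006,0.109,0.11]]]'
python3 -c "
from h import *
to(wd(-150,-29.5),-20,YAW);wcan(cam('wrist'))"
```

```text
t 17.7 pos [447.  -27.1  89.4] yaw 0.1672 rack [-170.   -35.8] F [-0.1  0.9  0.3] op 0.302
SHIFT [ 0.0027 -0.006   0.1094] turn 0.113
t: 18.5
eef_pos: [449.5, -20.7, -19.4]
tcp_rot: [-3.142, 0.0, 0.062]
ft_force: [0.2, -0.4, -0.3]
opening: 0.296
t 18.5 pos [449.5 -20.7 -19.4] yaw 0.062 rack [-167.1  -29.6] F [ 0.2 -0.4 -0.3] op 0.296
SHIFT [0.0171 0.     0.0006] turn 0.008
can n 8252 circle rack [-116.   -29.5] 26.5 mean [-107.8  -29.4] z 66.5
hoops [(-140, np.float64(-140.1), np.float64(-51.7)), (-70, np.float64(-71.0), np.float64(-51.7)), (0, np.float64(-2.8), np.float64(-51.7)), (70, np.float64(66.0), np.float64(-51.5))]
```

```bash
python3 -m pendant '[[[0.3,0.008,0,0,0.008],[0.3,0.015,0,0,0.008],[0.3,0.02,0,0,0.008],[0.3,0.026,0.002,0,0.008],[0.3,0.031,0.004,0,0.008],[0.3,0.036,0.006,0,0.008],[0.3,0.041,0.0073,0,0.008],[0.3,0.044,0.0073,0,0.008]]]'
python3 -c "
from h import *
to(wd(-14,-36.5),-20,YAW);wcan(cam('wrist'))"
```

```text
t: 19.35
eef_pos: [494.4, -26.5, -19.6]
tcp_rot: [3.141, -0.0, 0.05]
ft_force: [-4.0, -0.8, 3.0]
opening: 0.298
t 19.35 pos [494.4 -26.5 -19.6] yaw 0.0505 rack [-122.5  -37.8] F [-4.  -0.8  3. ] op 0.298
SHIFT [ 0.1085 -0.0016  0.0004] turn -0.003
can n 3440 circle rack [-78.7 -37.1] 24.3 mean [-71.5 -37.4] z 66.4
hoops [(-140, np.float64(-140.1), np.float64(-50.8)), (-70, np.float64(-71.3), np.float64(-50.4)), (0, np.float64(-3.0), np.float64(-50.2)), (70, np.float64(66.0), np.float64(-50.6))]
```

The canister is aligned with the gap: y = -37.2 against a gap centre of -37.1 in the same view. I push on in.

```bash
python3 -m pendant '[[[0.3,0.006,-0.0002,0,-0.003],[0.3,0.013,-0.0003,0,-0.003],[0.3,0.020,-0.0004,0,-0.003],[0.3,0.027,-0.0005,0,-0.003],[0.3,0.034,-0.0005,0,-0.003],[0.3,0.04,-0.0005,0,-0.003],[0.3,0.045,-0.0005,0,-0.003],[0.3,0.05,-0.0005,0,-0.003]]]'
python3 -c "
from h import *
to(wd(-17,-37),-20,YAW);c=cam('wrist');wcan(c,(250,40,400,200));cv2.imwrite('pics/w7.png',c['image'])
rackcheck()"
```

```text
t: 20.2
eef_pos: [544.2, -23.1, -19.6]
tcp_rot: [3.142, 0.0, 0.054]
ft_force: [-1.3, -0.4, 1.1]
opening: 0.3
t 20.2 pos [544.2 -23.1 -19.6] yaw 0.0538 rack [-72.7 -37.1] F [-1.3 -0.4  1.1] op 0.3
SHIFT [ 0.0557 -0.0001  0.0004] turn -0.0
can n 3458 circle rack [-28.7 -36.6] 24.3 mean [-21.6 -36.6] z 66.4
hoops [(-140, np.float64(-140.7), np.float64(-48.6)), (-70, np.float64(-71.5), np.float64(-48.7)), (0, np.float64(-2.4), np.float64(-49.2)), (70, np.float64(67.1), np.float64(-49.0))]
hoops [(20, np.float64(-209.4), np.float64(-50.1)), (19, np.float64(-139.9), np.float64(-50.3)), (0,), (0,), (23, np.float64(69.8), np.float64(-51.5)), (23, np.float64(139.9), np.float64(-50.7)), (23, np.float64(209.6), np.float64(-49.8))]
```

View pics/w7.png

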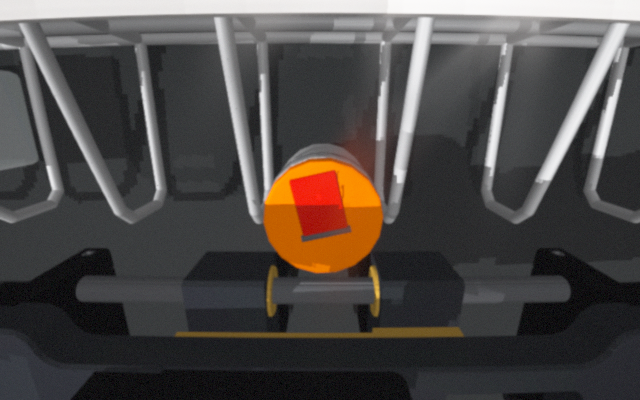

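The canister at (323,215) is entering the mouth midway between the hoop ends at (255,215) and (392,215), and the rack hasn't moved. I measure its distance to go.

```bash
python3 -c "
from h import *
c=cam('wrist');wcan(c,(255,140,392,280))"
python3 -m pendant '[[[0.3,0.006,0,0,0],[0.3,0.012,0,0,0],[0.3,0.018,0,0,0],[0.3,0.024,0,0,0],[0.3,0.03,0,0,0],[0.3,0.035,0,0,0],[0.3,0.039,0,0,0],[0.3,0.041,0,0,0]]]'
python3 -c "
from h import *
to(wd(-17,-37),-20,YAW);c=cam('wrist');wcan(c,(250,140,400,290))"
```

```text
can n 10454 circle rack [-38.3 -37.2] 27.2 mean [-35.6 -36.6] z 66.3
hoops [(-140, np.float64(-140.8), np.float64(-48.9)), (-70, np.float64(-71.6), np.float64(-48.7)), (0, np.float64(-2.3), np.float64(-49.2)), (70, np.float64(67.2), np.float64(-48.2))]
t: 21.15
eef_pos: [585.1, -20.9, -19.6]
tcp_rot: [3.141, -0.0, 0.054]
ft_force: [-2.3, 0.8, 0.8]
opening: 0.302
t 21.15 pos [585.1 -20.9 -19.6] yaw 0.0539 rack [-31.7 -37.1] F [-2.3  0.8  0.8] op 0.302
SHIFT [ 0.0147 -0.0001  0.0004] turn -0.0
can n 10373 circle rack [  2.7 -36.5] 26.4 mean [  4.7 -36.6] z 66.3
hoops [(-140, np.float64(-141.2), np.float64(-34.3)), (70, np.float64(66.9), np.float64(-35.1))]
```

```bash
python3 -m pendant '[[[0.3,0.003,0,0,0],[0.3,0.006,0,0,0],[0.3,0.008,0,0,0],[0.3,0.009,0,0,0],[0.3,0.010,0,0,0],[0.3,0.011,0,0,0],[0.3,0.0115,0,0,0],[0.3,0.012,0,0,0]]]'
python3 -m pendant '[[[0.3,0.0003,0,0,0],[0.3,0.0006,0,0,0],[0.3,0.0009,0,0,0],[0.3,0.0012,0,0,0],[0.3,0.0015,0,0,0],[0.3,0.0015,0,0,0],[0.3,0.0015,0,0,0],[0.3,0.0015,0,0,0]]]'
```

```text
t: 22.0
eef_pos: [596.7, -20.3, -19.6]
tcp_rot: [3.141, 0.0, 0.054]
ft_force: [-2.1, -0.6, -0.8]
opening: 0.3
t: 22.8
eef_pos: [598.3, -20.2, -19.6]
tcp_rot: [3.141, -0.0, 0.054]
ft_force: [-0.3, -0.4, -0.4]
opening: 0.304
```

```bash
python3 -m pendant '[[[0.3,0.0003,0,0,0],[0.3,0.0006,0,0,0],[0.3,0.0008,0,0,0],[0.3,0.001,0,0,0],[0.3,0.001,0,0,0],[0.3,0.001,0,0,0],[0.3,0.001,0,0,0],[0.3,0.001,0,0,0]]]'
python3 -c "
from h import *
print(np.mean([env.state()['ft_force'] for _ in range(3)],0));c=cam('wrist');print(env.state()['ft_force']);wcan(c,(250,140,400,290));rackcheck();to(wd(-17,-37),-20,YAW)"
```

```text
t: 23.6
eef_pos: [599.2, -20.2, -19.6]
tcp_rot: [3.141, -0.0, 0.054]
ft_force: [-1.3, -1.0, -0.4]
opening: 0.299
[-1.2714169  -1.03921467 -0.39806411]
[-1.66068469 -0.03859187 -0.57654271]
can n 8780 circle rack [ 16.6 -36.5] 26.5 mean [ 15.5 -36.6] z 66.4
hoops [(-140, np.float64(-140.2), np.float64(-50.8)), (70, np.float64(66.6), np.float64(-49.5))]
hoops [(24, np.float64(-209.0), np.float64(-52.2)), (28, np.float64(-139.6), np.float64(-51.4)), (0,), (0,), (23, np.float64(70.0), np.float64(-51.6)), (23, np.float64(139.5), np.float64(-50.6)), (23, np.float64(209.0), np.float64(-49.9))]
t 23.7 pos [599.3 -20.2 -19.6] yaw 0.0538 rack [-17.5 -37.1] F [-2.2  0.8 -0.2] op 0.298
SHIFT [ 0.0005 -0.0001  0.0004] turn -0.0
```

```bash
python3 -m pendant '[[[0.3,0.0003,0,0,0],[0.3,0.0006,0,0,0],[0.3,0.0008,0,0,0],[0.3,0.001,0,0,0],[0.3,0.001,0,0,0],[0.3,0.001,0,0,0],[0.3,0.001,0,0,0],[0.3,0.001,0,0,0]]]'
python3 - <<'E'
from h import *
c=cam('wrist');wcan(c,(250,140,400,290));W=cloud(c);z=W[...,2];im=c['image']
m=(z>76)&(z<84)&(im.min(2)>120);q=(W[m][:,:2]-O)@np.stack([RX,RY],1);s=q[abs(q[:,1]+35)<20];print('rail x',np.percentile(s[:,0],[1,50,99]),len(s))
E
python3 -m pendant '[[[0.3,0.0003,0,0,0],[0.3,0.0006,0,0,0],[0.3,0.0008,0,0,0],[0.3,0.001,0,0,0],[0.3,0.001,0,0,0],[0.3,0.001,0,0,0],[0.3,0.001,0,0,0],[0.3,0.001,0,0,0]]]'
```

```text
t: 24.5
eef_pos: [600.1, -20.1, -19.6]
tcp_rot: [3.142, 0.0, 0.054]
ft_force: [-2.7, -0.6, 0.2]
opening: 0.305
can n 8600 circle rack [ 17.5 -36.6] 26.5 mean [ 15.9 -36.6] z 66.3
hoops [(-140, np.float64(-140.1), np.float64(-50.6)), (70, np.float64(66.7), np.float64(-49.4))]
rail x [37.40803051 47.74704069 57.26994724] 6230
t: 25.35
eef_pos: [600.3, -20.0, -19.6]
tcp_rot: [-3.141, 0.002, 0.054]
ft_force: [-6.8, 0.2, 2.3]
opening: 0.297
```

The force rose to 6.8 N while the finger stalled (0.2 of 1 mm), and the canister stands at 17.5 against 17.4 expected in that view. It is home. I withdraw straight back, then lift.

```bash
python3 -m pendant '[[[0.3,-0.003,0,0,0],[0.3,-0.015,0,0,0],[0.3,-0.035,0,0,0],[0.3,-0.06,0,0,0],[0.3,-0.08,0,0,0],[0.3,-0.09,0,0,0],[0.3,-0.09,0,-0.03,0],[0.3,-0.09,0,-0.07,0]]]'
python3 - <<'E'
from h import *
c=cam('wrist');W=cloud(c);z=W[...,2];im=c['image'];to(wd(-17,-37),-20,YAW)
m=(z>76)&(z<84)&(im.min(2)>120);q=(W[m][:,:2]-O)@np.stack([RX,RY],1);s=q[abs(q[:,1]+35)<20];print('rail x',np.percentile(s[:,0],[1,50,99]) if len(s) else 0)
hsv=cv2.cvtColor(im,cv2.COLOR_BGR2HSV);m=(z>60)&(z<74)&(im[...,2]>120)&(im[...,0]<110)
q=(W-np.r_[O,0])[...,:2]@np.stack([RX,RY],1);m&=(abs(q[...,0]-16)<40)&(abs(q[...,1]+36)<33)
k=cv2.minEnclosingCircle(W[m][:,:2].astype(np.float32));print('can',m.sum(),rk(k[0]),k[1],np.median(z[m]))
cv2.imwrite('pics/w8.png',im)
E
```

```text
t: 26.15
eef_pos: [511.2, -24.9, 50.2]
tcp_rot: [-3.141, 0.002, 0.053]
ft_force: [0.1, -0.0, 0.1]
opening: 0.299
t 26.2 pos [514.2 -25.3  56.5] yaw 0.0539 rack [-102.7  -37.6] F [2.  0.8 6.4] op 0.302
SHIFT [ 0.0852 -0.0008  0.0771] turn -0.0
rail x 0
can 5990 [ 16.4 -32.5] 30.895118713378906 66.27818624088927
```

View pics/w8.png

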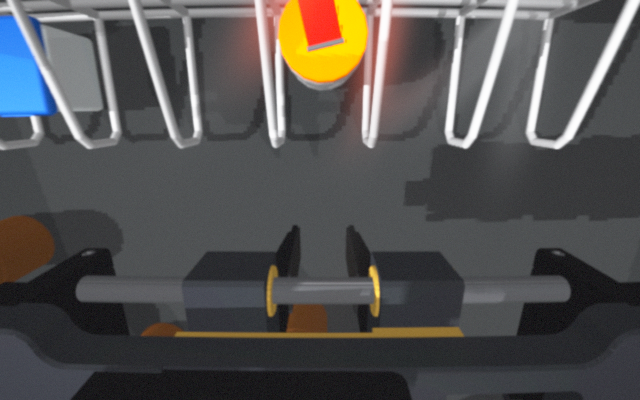

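The canister (322,40) stands in the third gap from the hot-plate end, with two gaps to its right and the tub far left. I clear the arm for a final top view.

```bash
python3 -m pendant '[[[0.3,0,0,-0.04,0],[0.3,0,0,-0.08,0],[0.3,-0.02,0.04,-0.12,0],[0.3,-0.04,0.08,-0.12,0],[0.3,-0.05,0.12,-0.12,0],[0.3,-0.05,0.16,-0.12,0],[0.3,-0.05,0.19,-0.12,0],[0.3,-0.05,0.2,-0.12,0]]]'
python3 - <<'E'
from h import *
c,W=rackcheck();d=np.load('top0.npz');z=W[...,2];im=c['image']
q=(W[...,:2]-O)@np.stack([RX,RY],1)
m=(z>60)&(z<74)&(im[...,2]>140)&(im[...,0]<110)&(abs(q[...,0]-16)<40)&(abs(q[...,1]+36)<32)
k=cv2.minEnclosingCircle(W[m][:,:2].astype(np.float32));print('can',m.sum(),rk(k[0]),round(k[1],1),np.median(z[m]))
m=(z>74)&(im.min(2)>120)
v,u=np.mgrid[0:400,0:640];g=im.min(2)
def fit(W,im):
    m=(W[...,2]>74)&(v>140)&(v<175)&(u>220)&(u<410)&(im.min(2)>120);P=W[m];return P[:,:2].mean(0),P[:,1].min(),P[:,1].max(),m.sum()
print(fit(d['W'],d['im']),fit(W,im))
for n,(a,b) in dict(red=(234,266),b1=(224,233),b2=(270,275),b3=(323,258)).items():
    s=(abs(u-a)<16)&(abs(v-b)<16)&(z>55)&(z<85);kk=cv2.minEnclosingCircle(W[s][:,:2].astype(np.float32)) if s.any() else 0;print(n,kk)
cv2.imwrite('pics/end.png',np.hstack([cv2.resize(im[100:300,110:410],(780,520))]));
E
```

```text
t: 27.0
eef_pos: [472.8, -230.2, 170.6]
tcp_rot: [3.14, -0.002, 0.051]
ft_force: [0.3, -0.1, 0.1]
opening: 0.301
hoops [(22, np.float64(-209.2), np.float64(-52.0)), (30, np.float64(-139.7), np.float64(-51.3)), (20, np.float64(-69.5), np.float64(-50.9)), (25, np.float64(0.1), np.float64(-52.2)), (23, np.float64(69.8), np.float64(-51.7)), (22, np.float64(139.7), np.float64(-50.6)), (22, np.float64(209.1), np.float64(-50.0))]
can 270 [ 16.  -34.6] 25.9 65.8211992754403
(array([660.52775028,  20.58520591]), np.float64(-196.47177645647736), np.float64(237.09747942857652), np.int64(1241)) (array([660.61581134,  20.28133943]), np.float64(-196.6194839219499), np.float64(236.77257373497105), np.int64(1229))
red ((366.970947265625, 234.54660034179688), 26.384437561035156)
b1 ((456.1814880371094, 261.95245361328125), 26.76349639892578)
b2 ((344.89886474609375, 136.0646209716797), 26.682952880859375)
b3 ((387.3651428222656, -6.1082634925842285), 26.33465576171875)
```

View pics/end.png

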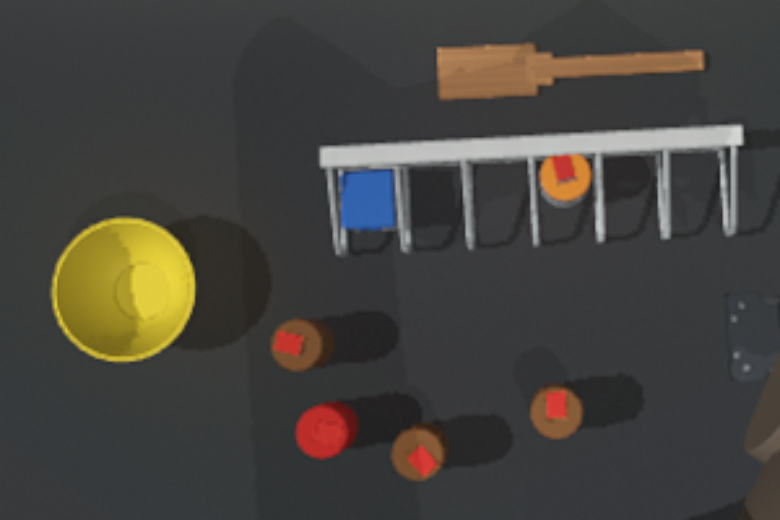

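The top view shows the canister upright at (565,177) in the third gap from the right, at rack (16.0, -34.6) where home is (16, -35). The rack and everything else stand where they were and the hand is clear, so I hand the job in.

```bash
python3 -c "
from cell import env
print(env.job_done())"
```

```text
the job is handed in; nothing more can be done
None
```

The canister stands fully home in the third gap from the hot-plate end, and I have handed the job in at about 27 s of the 67 s allowed.

**Touching the rail:** I ran one fingertip along the back rail from the hot-plate (-y) end, over gaps f, e and d. It touched with about 14, 7 and 6 N, stopped mid-gap on the third, and lifted off.

**Pushing the canister:** I pushed it low down with the two fingertips, along the counter and into that gap. The force rose to 6.8 N as it stopped against the back, and I drew the hand straight back and away.

**Last checks:**
- **Canister:** it stands upright at rack (16.0, -34.6), where fully home is (16, -35).
- **Rack:** it is within about 0.4 mm of where it started.
- **Look-alikes:** all four are within about 0.4 mm of their starting places.
- **Tub, bowl and spatula:** they look undisturbed in the last top picture, but I did not re-measure them.
- **Hot plate:** it was outside that final crop. I passed over its edge only once, with the tool about 100 mm above it (about 140 mm at the real fingertips), and felt no contact.

**What disagreed:**
- **Fingertips:** the real tips end about 35 mm short of the reported TCP. My first descent above the first gap therefore met nothing, and I corrected for this from the wrist camera and the later contact.
- **Wrist camera:** it read rack positions 1 to 3 mm off the top camera, within or slightly beyond the stated calibration.

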